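# Lift the pudding rack out of the bench steamer and hold it level to drip

### The job

Fold the steamer's lid right back until it rests against its stop, a little past upright, and leave it there. Then lift the rack with its two pudding moulds out by its black-gripped handle and keep it steady and level over the open well, its underside at least 3 cm above the rim, so that it drips back into the steamer; both moulds stay standing in their places and nothing else on the bench is disturbed. Finish while still holding the rack there in the air.

Things in the scene. Friction and masses are not known exactly. Their poses are not given: they have to be found in the camera images.
- lid (a joint): Angle of the steamer's flat steel lid (rad): 0 = shut, 1.57 = upright, 1.75 = against its stop. Starts shut or slightly ajar. A stiff friction hinge keeps it wherever it is left; about 8 N at the handle lifts it when shut, less as it comes up.
- lid_handle (a point): Middle of the lid's black bar handle, on the bar's centre line: round, 12 mm thick, 108 mm clear between end posts, parallel to the hinge, 41 mm above the lid's raised top; 56 mm above the rim when shut. Axes turn with the lid: y along the bar, z off the lid's outer face (up when shut), x to the hinge. The lid's free edge lies 26 mm beyond the bar (-x).
- lid_hinge (a point): Middle of the lid's hinge line, at the side of the steamer away from the robot, 2 mm above its rim; y along the hinge, axes turn with the lid. The bar handle lies at x -170, z +54 mm in these axes. The lid turns about +y as it opens: the edge nearest the robot rises and folds back away from the robot.
- well_mouth (a point): Centre of the steamer's open mouth at rim height (135 mm above the bench); z up, x from the front panel (knob, robot's side) to the hinge side, y along the long side. The steamer is a fixed stainless box 200 (x) by 360 mm (y). The well is 150 (x) by 300 mm (y) inside, its floor 105 mm below the rim. The hinge line is at x +95 mm.
- rack_grip (a point): Centre of the black grip on the rack's upright loop handle, over the rack's middle: a square-sided bar 60 mm long (along the rack's x), 16 mm wide (y), 20 mm high, pinched across its width; the handle's wire uprights stand just past its two ends. It is 88 mm above the rack's underside, and 17 mm below the rim while the rack stands in the well. z up.
- rack: The steel rack in the well, loose; origin at the centre of its underside, axes as at its grip. 85 mm (x) by 197 mm (y), perforated floor with a low wire rail; its long side lies roughly along the well's long side. Rack and moulds together weigh 0.4 to 0.8 kg.
- rack_handle: The rack's loop handle with the black grip, part of the rack; same origin and axes as the rack.
- steamer: The steamer with its lid; origin under its centre, on the bench; axes as at the well's mouth.
- mould_a_mid (a point): Centre (half-way up) of a round lidded metal pudding mould, 73 mm across, 53 mm high, standing loose on the rack at its +y end; its top is 28 mm below the grip's centre.
- mould_b_mid (a point): The same for the second mould, at the rack's -y end.
- seat_a (a point): Place on the rack (moves with it) where the centre of the first mould belongs, 56 mm to +y of the rack's middle and 33.5 mm above its underside.
- seat_b (a point): The same for the second mould, 56 mm to -y.
- tin_a_mid (a point): Half-way up a loaf tin with a baked loaf, 150 x 78 mm, 70 mm high, one of two on the sheet pan at the robot's right. Leave alone.
- tin_b_mid (a point): Half-way up a loaf tin with a baked loaf, 150 x 78 mm, 70 mm high, one of two on the sheet pan at the robot's right. Leave alone.
- bowl_mid (a point): Centre of a steel mixing bowl, 220 mm across, 85 mm high, at the robot's left. Leave alone.
- bottle_mid (a point): Orange squeeze bottle, 54 mm thick, 178 mm tall, origin 69 mm up; at the left, beyond the bowl. Leave alone.
- scraper_mid (a point): Middle of a bench scraper lying flat: steel blade with a white grip, 110 x 150 mm, 20 mm high, between robot and steamer. Leave alone.
- brush_mid (a point): Middle of a pastry brush, 220 mm long, 20 mm thick, lying on the bench between robot and steamer. Leave alone.

How it is judged (in metres and radians):
On the way, in this order (a step that is already met when the one before it is completed fails the run):
1. the lid is folded back past upright to its stop (value of joint lid above 1.6 rad), for 0.2 s.
2. the rack is held by its handle, lifted clear above the rim (z of rack_grip in the frame of well_mouth above 0.113 m and contact force between rack and steamer below 0.1 N and contact force between the fingers and rack_handle above 2 N), for 0.2 s.
At the end, for the whole second after the job is handed in: Lid above 1.6 rad; rack held by its handle (over 2 N), underside 25 mm or more above the rim, within 60 mm (x) and 90 mm (y) of the mouth's centre, off the steamer, level to 0.1 rad, still (20 mm/s); moulds upright (0.15 rad), within 15 mm of their places; bystanders moved under 30 mm (all of step 2 and value of joint lid above 1.6 rad and x of rack_grip in the frame of well_mouth between -0.06 and 0.06 m and y of rack_grip in the frame of well_mouth between -0.09 and 0.09 m and angle between rack_grip's own z axis and vertical below 0.1 rad and linear speed of rack below 0.02 m/s and angular speed of rack below 0.1 rad/s and distance between mould_a_mid and seat_a below 0.015 m and angle between each of mould_a_mid, mould_b_mid's own z axis and vertical below 0.15 rad and distance between mould_b_mid and seat_b below 0.015 m and distance of each of tin_a_mid, tin_b_mid, scraper_mid, bowl_mid, bottle_mid, brush_mid from where it was at the start of the episode below 0.03 m); the arm keeps its last pose, push and grip.
It fails at once if the rack is tipped by more than 0.35 rad (angle between rack_grip's own z axis and vertical above 0.35 rad).
It fails at once if a loaf tin, the bowl, the bottle, the scraper or the brush is disturbed (shifted by more than 30 mm) (distance of any of tin_a_mid, tin_b_mid, scraper_mid, bowl_mid, bottle_mid, brush_mid from where it was at the start of the episode above 0.03 m).
It also fails if it takes over 58 s, if anything falls off the work surface, if the arm or the gripper's body presses on something with over 40 N, if the wrist force passes 120 N, or if a joint passes its speed limit or range.

### The arm

A 6-joint arm with a two-finger parallel gripper is mounted at the origin on the work surface. World frame = base frame: x ahead of the robot, y to its left, z up, the work surface at z = 0. Lengths are in mm, angles in rad, forces in N, time in s.
With the tool pointing down it reaches from about 425 to 950 mm from the base axis. Payload 3.5 kg.
Tool frame: the origin (TCP) lies midway between the tips of the shut fingers; the grasp point (between the pads) lies 19 mm behind it; y points along the fingers, z is the direction in which the jaws open and shut, and the axes are right-handed (so a half turn about y gives the same grasp; the last joint's range is limited). The gripper opens to 85 mm and grips with 20 to 120 N. Pads are 22 mm wide; open, the fingers measure 114 mm over their backs; the gripper's body (76 mm by 85 mm) begins 54 mm behind the grasp point. The pads swing forward as they close: fully open they stand 13 mm farther back than shut.
Start: joints at [1.004, 0.286, 1.577, -0, 1.279, -0.15], TCP at [273.228, 617.214, 231.325] pointing down, gripper open.
Joint ranges: [-2.77, 2.77], [-0.9, 2.22], [0.21, 2.48], [-1.53, 4.67], [0.24, 2.81], [-2.84, 2.84]. Speed limits (rad/s): [2.79, 2.79, 3.14, 3.14, 3.14, 3.14].

### API

Orientations are given as a unit quaternion [w, x, y, z].
In Python, from plant import manip gives the robot as it stands.
- The arm moves only by the tool play_rows, never from a script. Its argument "steps" is text: rows parted by semicolons, each of 4 numbers parted by spaces: the shift along the world's x, y, z in cm, then the turn about the world's z in degrees. In form: dx dy dz turn; .... A call has 1 to 8 rows; each row shifts and turns the commanded pose from where the row before left it; what a row does not reach is not made up. A row lasts 1/8 s, in which the tool goes at most 62.5 mm and 10.7 degrees, less where a joint would pass 70% of its speed; a pose out of reach is approached as far as the arm can. A call with a gripper value outside its range is refused whole. "hand" is the opening, from 0 (shut) to 1 (fully open), set as the call begins (left out, the last holds). The fingers move at their own pace and stop on an object; the grip force is fixed at half the most. Time passes only in rows, so rows that do not move let the fingers close. It gives the time, the measured TCP pose, the force and the opening at its end, in the units of the state.
- manip.sense(): the state, without advancing time (a new reading comes with each control period).
- manip.snapshot(name): name is "scene" or "top"; returns (picture, depth): 420x560x3 uint8, blue, green, red; 420x560 float32, mm along the optical axis (not along the pixel's ray), 0 where there is no reading.
- manip.camera_info(name): a dict with "mtx" (3x3 intrinsics, pixels), "k1" (the pictures are not rectified: a ray, as slopes to the right and down, at radius r is drawn at 1 + k1 r^2 times it, then the intrinsics apply), "world_to_cam" (4x4, takes a point from world to camera coordinates). Camera axes: x right, y down, z forward; pixel columns grow to the right and rows downward; lengths in mm; the calibration is good to about 2 mm. A picture is of the moment at which its call begins. camera_info takes no time and is no camera call.
- manip.close_job(): hands the job in, once; it reports no verdict.
The state is a dict: "t": time; "joints": joint angles; "joint_vel": joint speeds; "joint_torque": joint torques, N m; "eef_pos": TCP position; "ee_rot": TCP orientation; "wrist_force": force on the tool from outside, world axes, zero at the start; "moment": the same for the moment, N m; "gripper_width": opening from 0.0 (shut) to 1.0 (fully open).
Only numpy, scipy, OpenCV 4.12 (cv2) and the standard library are available. Lean on these libraries where they do the work, as an engineer would, in place of code of your own. Each camera call takes 0.05 s, during which the arm holds its last target.

## Working session

There is one attempt and no reset: what is moved stays moved. The work goes in short steps, Python scripts to look and compute and a tool call to move; the robot and the scene stay as the last step left them, time stands still between calls to the robot, and variables do not carry over. Pictures are saved under pics/ and viewed, and the job is handed in when it is done.

Besides the shell and the picture viewer there is one more tool, called after "Call:" as name(argument=value, ...) on one line, values as JSON. play_rows: Moves the arm, as the interface text tells. Its arguments: {"type":"object","properties":{"steps":{"type":"string"},"hand":{"type":"number"}},"required":["steps"]}

```bash
ls; mkdir -p pics; cat > h.py <<'E'
import numpy as np, cv2
from plant import manip
def snap(n,f):
    p,d=manip.snapshot(n); cv2.imwrite('pics/%s.png'%f,p); np.save('pics/%s.npy'%f,d); return p,d
def ray(n,u,v):
    c=manip.camera_info(n); K=np.array(c['mtx'],float); k=c['k1']
    xd=np.array([(u-K[0,2])/K[0,0],(v-K[1,2])/K[1,1]]); x=xd.copy()
    for _ in range(30): x=xd/(1+k*(x@x))
    T=np.array(c['world_to_cam'],float); R=T[:3,:3]; t=T[:3,3]
    return -R.T@t, R.T@np.array([x[0],x[1],1.0])
def onz(n,u,v,z):
    o,d=ray(n,u,v); return o+d*(z-o[2])/d[2]
def pt(n,u,v,dep):
    o,d=ray(n,u,v); return o+d*dep
E
python3 - <<'E'
from h import *
print(manip.sense())
for n in('scene','top'):
    snap(n,n+'0'); c=manip.camera_info(n); print(c['mtx'],c['k1'],ray(n,280,210))
E
```

```text
pics
{'t': 0.0, 'joints': array([ 1.00399861e+00,  2.87180248e-01,  1.57819315e+00,  1.27521946e-05,
        1.27859764e+00, -1.49980409e-01]), 'joint_vel': array([-0.00143304,  0.00054399, -0.00017626,  0.00109791, -0.00263827,
        0.00103831]), 'joint_torque': array([-1.40007742e-03, -4.05997717e+01, -2.92616451e+01, -1.66140385e-04,
        5.87533388e-03,  3.96853281e-06]), 'eef_pos': array([272.87332519, 616.66082886, 229.92871658]), 'ee_rot': array([-0.69101928,  0.69259117, -0.14660286,  0.14600487]), 'wrist_force': array([0.13652006, 0.10232147, 0.39751092]), 'moment': array([0.06716232, 0.04184283, 0.02102652]), 'gripper_width': 0.9988766025392379}
[[539.00456083   0.         284.39518944]
 [  0.         539.00456083 206.99921472]
 [  0.           0.           1.        ]] -0.18588306870179017 (array([1414.12510643,  224.72029897, 1243.48919032]), array([-0.64005961, -0.14340373, -0.75488844]))
[[509.28906829   0.         274.16365768]
 [  0.         509.28906829 214.03701476]
 [  0.           0.           1.        ]] 0.059356581807527516 (array([ 308.45483494,   -4.50125619, 1565.48128349]), array([ 1.14948041e-01, -2.44159490e-04, -9.93469196e-01]))
```

View pics/scene0.png

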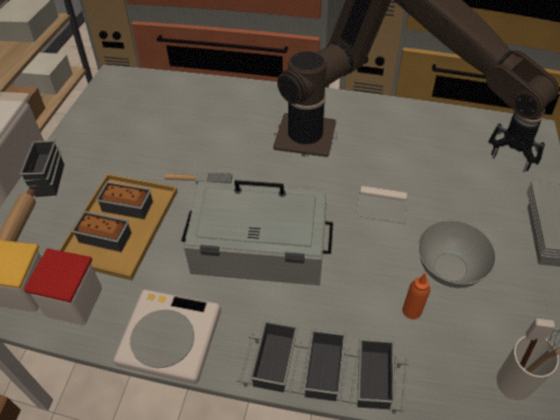

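View pics/top0.png

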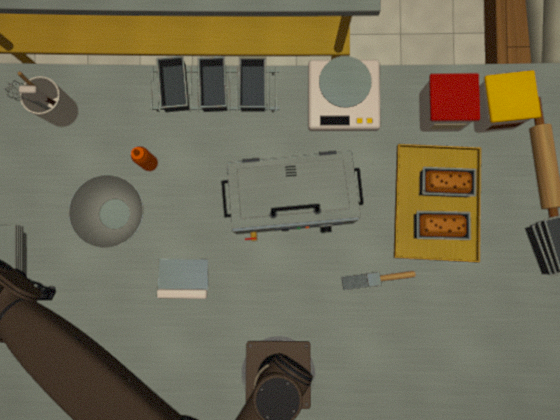

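The scene view shows the steamer's bar handle at about (260,185). The top view shows it at about (296,210), with the hinge side at rows 152–160, the bowl at (107,211), the scraper at (183,280) and the brush at (378,280). Next I'll zoom in.

```bash
python3 - <<'E'
import cv2
a=cv2.imread('pics/top0.png')[140:245,210:375]; cv2.imwrite('pics/top0z.png',cv2.resize(a,None,fx=4.8,fy=4.8,interpolation=cv2.INTER_CUBIC))
a=cv2.imread('pics/scene0.png')[165:285,175:340]; cv2.imwrite('pics/scene0z.png',cv2.resize(a,None,fx=4.8,fy=4.8,interpolation=cv2.INTER_CUBIC))
E
```

```text
(no output)
```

View pics/top0z.png

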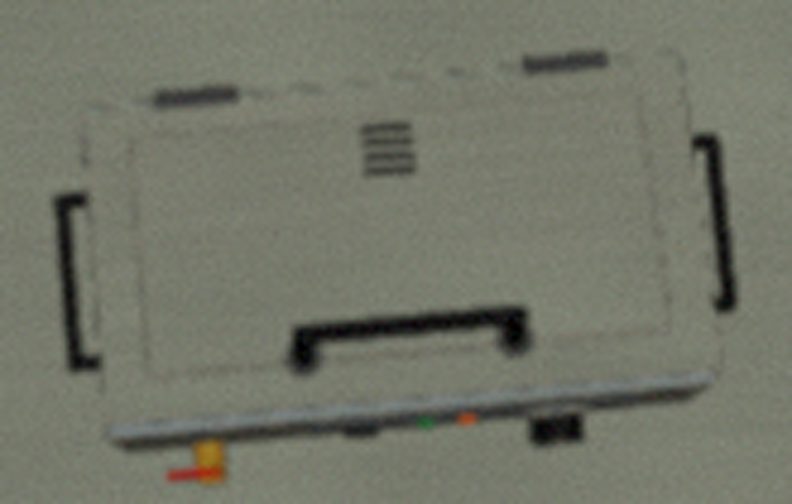

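View pics/scene0z.png

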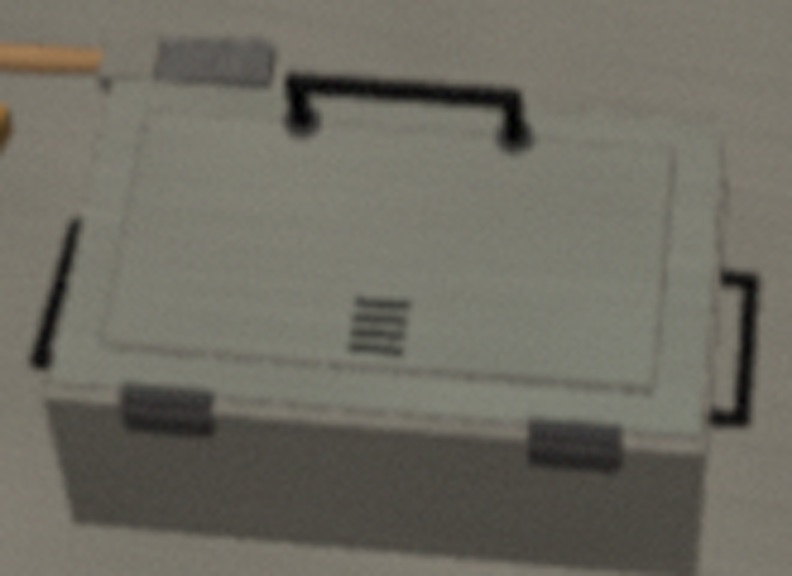

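```bash
cat >> h.py <<'E'
def tri(a,b):
    o1,d1=ray(*a); o2,d2=ray(*b)
    s=np.linalg.lstsq(np.array([d1,-d2]).T,o2-o1,rcond=None)[0]
    p,q=o1+s[0]*d1,o2+s[1]*d2; return (p+q)/2,np.linalg.norm(p-q)
E
python3 - <<'E'
from h import *
z=lambda x,y,ox,oy:((x+.5)/4.8-.5+ox,(y+.5)/4.8-.5+oy)
T=lambda x,y:('top',)+z(x,y,210,140)
S=lambda x,y:('scene',)+z(x,y,175,165)
L=tri(T(300,334),S(518,97)); R=tri(T(522,315),S(292,82)); print(L,R)
d=L[0]-R[0]; print('len',np.linalg.norm(d),'yaw',np.degrees(np.arctan2(-d[0],d[1])))
M=(L[0]+R[0])/2; print('mid',M)
# depth-based lid plane
for n in('top','scene'):
    D=np.load('pics/%s0.npy'%n)
    pts=[]
    (xs,ys)=((245,345),(165,200)) if n=='top' else ((205,310),(200,240))
    for u in range(*xs,4):
        for v in range(*ys,3):
            if D[v,u]>0: pts.append(pt(n,u,v,D[v,u]))
    P=np.array(pts); A=np.c_[P[:,:2],np.ones(len(P))]; c=np.linalg.lstsq(A,P[:,2],rcond=None)[0]
    r=P[:,2]-A@c; print(n,c,r.std(),P.mean(0))
for nm,a in dict(hl=(155,100),hr=(605,57),).items(): print(nm,onz(*T(*a),137))
for nm,a in dict(hl=(165,395),hr=(575,432)).items(): print(nm,onz(*S(*a),137))
E
```

```text
(array([465.17632941,  18.02707507, 225.80785543]), np.float64(3.9637681245694742)) (array([ 476.33569873, -105.36713554,  224.21209955]), np.float64(2.18437796705406))
len 123.90806741909932 yaw 5.167585504306945
mid [470.75601407 -43.67003024 225.00997749]
top [-2.26740896e-01 -2.86399740e-02  2.89413843e+02] 3.278016595986411 [550.46801154 -40.59645472 165.76291414]
scene [-2.12615774e-01 -1.99602361e-02  2.82231408e+02] 2.6681392459296873 [544.73561496 -32.48164178 167.06036486]
hl [615.81704958 104.19553173 137.        ]
hr [ 641.97855624 -163.02396649  137.        ]
hl [ 635.16474074 -139.33027005  137.        ]
hr [615.65164986  81.1656887  137.        ]
```

The bar and the lid planes agree: the lid is about 0.21 rad ajar and the yaw is about 5.3°. The bar's middle is near (471,-44,225) and the hinge near (625.5,-29,137), while the hinge plates, viewed separately, give (627,-29). The sizes fit too: the bar measures 124 mm across its posts.

```bash
python3 - <<'E'
from h import *
from scipy.spatial.transform import Rotation as R
q=manip.sense()['ee_rot']; M=R.from_quat(q,scalar_first=True).as_matrix(); print(M.round(3)); z=M[:,2]; print(np.degrees(np.arctan2(z[1],z[0])))
H=np.array([625.5,-29,137]); c,s=np.cos(np.radians(5.3)),np.sin(np.radians(5.3))
for a in (.21,.4,.6,.8,1,1.2,1.4,1.6,1.7,1.75):
    e=np.arctan2(54,170)+a; r=178.4; h=-r*np.cos(e); print(a,(H+[h*c,h*s,r*np.sin(e)]).round(1))
# bowl/bottle check
E
```

```text
[[ 0.914 -0.001  0.405]
 [-0.405 -0.002  0.914]
 [-0.    -1.    -0.002]]
66.12344287983755
0.21 [471.1 -43.3 225.3]
0.4 [490.5 -41.5 253. ]
0.6 [516.1 -39.1 277.6]
0.8 [546.1 -36.4 296.6]
1 [579.3 -33.3 309.3]
1.2 [614.3 -30.  315. ]
1.4 [649.7 -26.8 313.7]
1.6 [684.2 -23.6 305.4]
1.7 [700.6 -22.  298.7]
1.75 [708.6 -21.3 294.7]
```

Call:
play_rows(steps="1.5 -5.5 2 -5; 1.5 -5.5 2 -5; 1.5 -5.5 2 -5; 1.5 -5.5 2 -5; 1.5 -5.5 0 -5; 1.5 -5.5 0 -5; 1.5 -5.5 0 -5; 1.5 -5.5 0 -5", hand=1)

```text
t: 1.1
eef_pos: [393.1, 175.5, 311.0]
ee_rot: [-0.6, 0.6, -0.375, 0.375]
wrist_force: [0.8, -0.4, 0.9]
gripper_width: 0.998
```

Call:
play_rows(steps="2 -5.5 0 -5; 2 -5.5 0 -5; 2 -5.5 0 -5; 1.8 -5.5 0 -5.8; 0 0 0 0")

```text
t: 1.72
eef_pos: [471.5, -45.9, 310.5]
ee_rot: [-0.521, 0.522, -0.478, 0.477]
wrist_force: [-0.6, 1.0, 0.3]
gripper_width: 1.003
```

Call:
play_rows(steps="0 0 -5 0; 0 0 -5.4 0; 0 0 0 0")

```text
t: 2.1
eef_pos: [467.5, -40.7, 202.4]
ee_rot: [-0.521, 0.525, -0.48, 0.472]
wrist_force: [0.5, -0.6, 0.9]
gripper_width: 1.0
```

```bash
python3 - <<'E'
from h import *
p,d=snap('scene','s1'); cv2.imwrite('pics/s1z.png',cv2.resize(p[100:270,170:370],None,fx=4,fy=3.5,interpolation=cv2.INTER_CUBIC)); print(manip.sense()['wrist_force'])
E
```

```text
[ 0.65311153 -0.03717637  0.230362  ]
```

View pics/s1z.png

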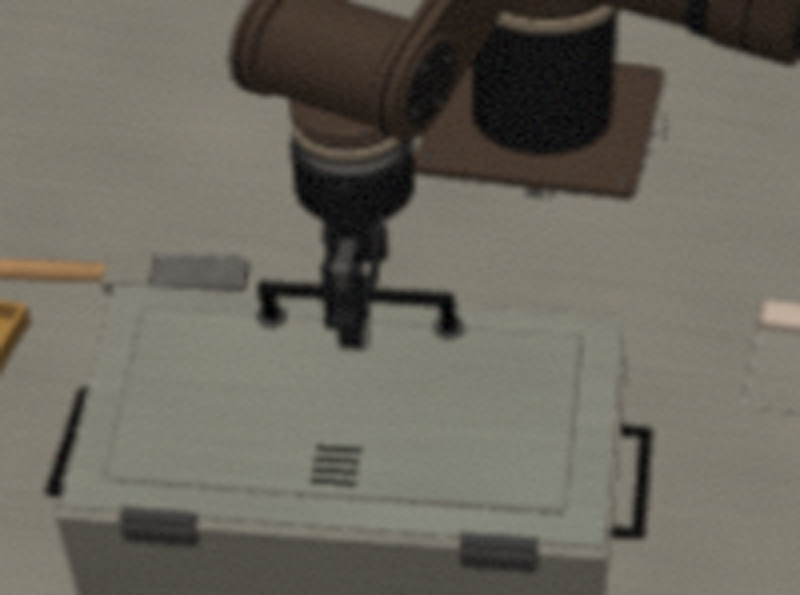

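The gripper straddles the bar at about (358,295) in the zoomed view, with one finger on the near side. There's no contact force, so I'll close.

Call:
play_rows(steps="0 0 0 0; 0 0 0 0; 0 0 0 0; 0 0 0 0; 0 0 0 0", hand=0)

```text
t: 2.78
eef_pos: [470.6, -43.0, 207.8]
ee_rot: [-0.522, 0.523, -0.477, 0.476]
wrist_force: [-5.3, -0.3, 4.1]
gripper_width: 0.114
```

Call:
play_rows(steps="1 0.1 1.4 0; 1 0.1 1.4 0; 1.3 0.1 1.2 0; 1.3 0.1 1.2 0; 0 0 0 0")

```text
t: 3.4
eef_pos: [514.0, -38.8, 260.7]
ee_rot: [-0.52, 0.526, -0.479, 0.473]
wrist_force: [-14.5, 0.1, 11.7]
gripper_width: 0.116
```

Call:
play_rows(steps="1.3 0.1 1.2 0; 1.4 0.1 1 0; 1.7 0.2 0.7 0; 1.7 0.1 0.6 0; 0 0 0 0")

```text
t: 4.03
eef_pos: [577.8, -32.7, 295.7]
ee_rot: [-0.523, 0.523, -0.478, 0.475]
wrist_force: [-5.2, 2.7, 6.0]
gripper_width: 0.117
```

Call:
play_rows(steps="1.8 0.2 0.4 0; 1.8 0.2 0.3 0; 1.8 0.1 0 0; 1.8 0.2 -0.1 0; 1.7 0.2 -0.3 0; 1.7 0.2 -0.5 0; 0 0 0 0")

```text
t: 4.9
eef_pos: [686.2, -22.4, 293.6]
ee_rot: [0.524, -0.521, 0.475, -0.477]
wrist_force: [3.2, 0.5, 3.1]
gripper_width: 0.113
```

Call:
play_rows(steps="0.9 0.1 -0.4 0; 0.8 0.1 -0.4 0; 0.8 0.1 -0.4 0; 0 0 0 0")

```text
t: 5.4
eef_pos: [707.7, -20.3, 283.2]
ee_rot: [-0.521, 0.524, -0.477, 0.475]
wrist_force: [-8.8, -0.6, 10.4]
gripper_width: 0.11
```

```bash
python3 - <<'E'
from h import *
for n in('scene','top'):
  p,d=snap(n,n+'2')
print(manip.sense()['wrist_force'])
a=cv2.imread('pics/scene2.png')[30:300,150:400]; b=cv2.imread('pics/top2.png')[60:330,190:420]
cv2.imwrite('pics/z2.png',cv2.resize(np.hstack([a,b]),None,fx=1.65,fy=2))
E
```

```text
[-7.5210849   0.05774503  9.0547172 ]
```

View pics/z2.png

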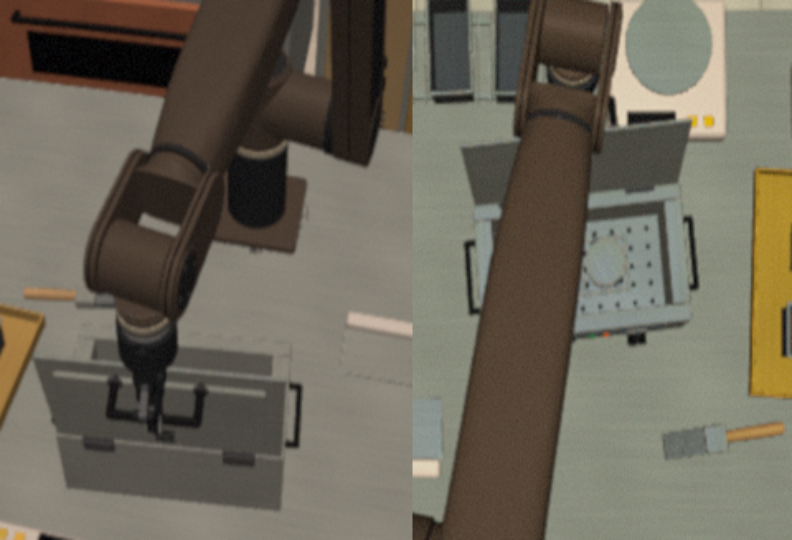

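The lid is folded back past upright, with the bar at x≈708, which puts it at about 1.74 rad. I'll open the jaws part-way and go straight up.

Call:
play_rows(steps="0 0 0 0; 0 0 0 0; 0 0 0 0; 0 0 0 0", hand=0.38)

```text
t: 6.0
eef_pos: [709.8, -19.9, 280.3]
ee_rot: [0.523, -0.522, 0.476, -0.477]
wrist_force: [4.9, 1.0, 1.1]
gripper_width: 0.379
```

Call:
play_rows(steps="0 0 2 0; 0 0 4 0; 0 0 5 0; 0 0 5 0; -5 0 0 -10; -5 0 0 -10; -5 0 0 -10; -5 0 0 -10")

```text
t: 7.0
eef_pos: [506.6, -19.6, 440.9]
ee_rot: [0.326, -0.327, 0.628, -0.627]
wrist_force: [-0.4, -0.1, 0.5]
gripper_width: 0.381
```

Call:
play_rows(steps="0 5 0 -10; 0 6 0 -10; 0 6 0 -10; 0 6 0 -10; 0 6 0 -10; 0 0 0 0", hand=1)

```text
t: 7.75
eef_pos: [508.2, 262.4, 440.4]
ee_rot: [-0.045, 0.047, -0.706, 0.706]
wrist_force: [0.4, -0.2, 0.6]
gripper_width: 1.003
```

```bash
python3 - <<'E'
from h import *
p,d=snap('top','top3');q,d=snap('scene','scene3')
cv2.imwrite('pics/t3z.png',cv2.resize(p[120:255,200:375],None,fx=4.4,fy=4.4,interpolation=cv2.INTER_CUBIC))
cv2.imwrite('pics/s3z.png',cv2.resize(q[120:285,175:375],None,fx=3.6,fy=3.6,interpolation=cv2.INTER_CUBIC))
E
```

```text
(no output)
```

View pics/t3z.png

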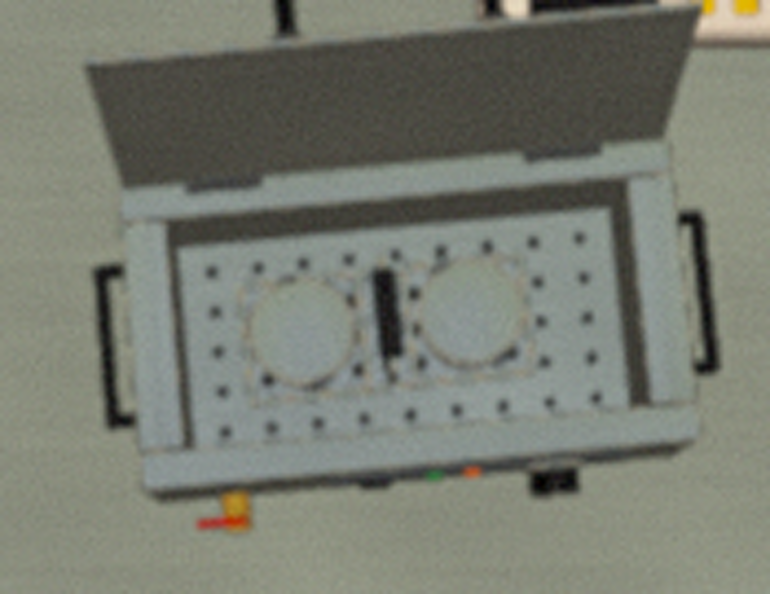

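View pics/s3z.png

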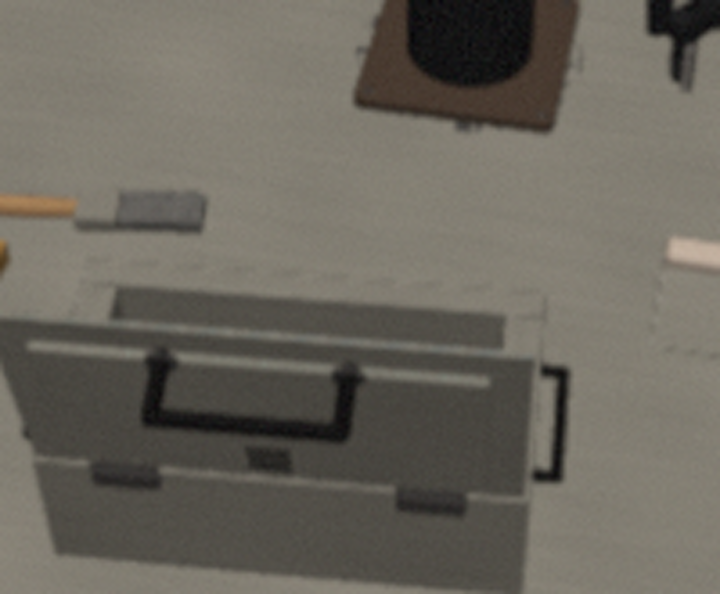

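The top view shows the open well. The grip is at about (389,313) in the zoom, between mould tops at (303,330) and (470,312). The lid stands folded back.

```bash
python3 - <<'E'
from h import *
p=cv2.imread('pics/top3.png'); g=cv2.cvtColor(p,cv2.COLOR_BGR2GRAY)
f=lambda x,y:((x+.5)/4.4-.5+200,(y+.5)/4.4-.5+120)
x0,y0=f(365,255); x1,y1=f(408,372); sub=g[int(y0):int(y1)+1,int(x0):int(x1)+1]
print(sub)
m=(sub<70).astype(np.uint8); n,l,st,ce=cv2.connectedComponentsWithStats(m); i=1+np.argmax(st[1:,4])
c=[l_.astype(np.float32) for l_ in cv2.findContours((l==i).astype(np.uint8),0,1)[0]][0]
r=cv2.minAreaRect(c); print(st[i],ce[i],r)
u,v=ce[i]+[int(x0),int(y0)]
print('grip',onz('top',u,v,127))
b=cv2.boxPoints(r)+[int(x0),int(y0)]; 
for q in b: print(onz('top',*q,127))
ys,xs=np.nonzero(l==i); P=np.array([onz('top',x+int(x0),y+int(y0),127)[:2] for x,y in zip(xs,ys)]); w,V=np.linalg.eigh(np.cov(P.T)); a=V[:,1]*np.sign(V[0,1]); print('yaw',np.degrees(np.arctan2(a[1],a[0])), np.ptp(P@a))
A=onz('top',*f(303,330),90);B=onz('top',*f(470,312),90); d=A-B;print(A,B,(A+B)/2,np.linalg.norm(d),np.degrees(np.arctan2(-d[0],d[1])))
# well rim inner corners
C=[onz('top',*f(*k),135) for k in((167,222),(627,182),(650,406),(185,449))];print(np.array(C).round(1),np.mean(C,0))
D=np.load('pics/top3.npy'); print(pt('top',*f(303,330),D[int(f(303,330)[1]),int(f(303,330)[0])]),D[int(v),int(u)],pt('top',u,v,D[int(v),int(u)]))
# lid: bar ends in top view/scenes
E
```

```text
[[151 146 145 142 138 138 124  88  93 130 144]
 [146 148 146 139 136 140 123  84  89 118 139]
 [144 145 141 138 133 139 136 117 115 127 128]
 [138 140 129 112 114 113 111 127 137 136 125]
 [133 131 106  74  69  61  71 103 129 136 135]
 [133 116  85  47  30  29  34  72 111 130 139]
 [123 111  88  36  31  23  34  67 114 138 145]
 [131 128  94  43  22  25  29  59 106 130 139]
 [133 137 107  55  31  14  29  57  99 131 129]
 [137 140 112  56  33  21  28  53  94 122 122]
 [138 141 122  58  27  37  32  40  87 126 122]
 [143 146 117  65  28  31  27  44  89 132 129]
 [145 139 122  73  35  32  28  48  91 134 140]
 [141 147 129  72  36  29  27  38  86 131 139]
 [139 136 122  81  40  37  24  36  69 114 135]
 [129 129 123  88  41  25  28  29  55 110 128]
 [126 131 126 100  46  31  35  30  54  93 126]
 [130 133 139 107  49  21  33  41  52  91 118]
 [139 137 144 121  59  26  32  34  48  84 125]
 [133 140 145 117  57  24  34  28  43  95 134]
 [133 140 144 118  64  29  33  30  46  98 138]
 [136 139 142 119  70  32  29  35  40  90 130]
 [130 140 137 126  78  31  27  25  32  76 121]
 [131 137 132 121  
[... 301 characters left out ...]
 (20.098541259765625, 4.638124942779541), 83.6598129272461)
grip [529.89038958 -26.38691939 127.        ]
[557.82990923 -16.79292829 127.        ]
[559.33183527 -29.96880533 127.        ]
[501.74157037 -36.32217525 127.        ]
[500.24435852 -23.2002623  127.        ]
yaw 5.846854759911392 57.945715107857495
[524.41729154  28.95751221  90.        ] [536.7049304  -82.04637405  90.        ] [530.56111097 -26.54443092  90.        ] 111.68190916203645 6.316672473659325
[[ 588.3  116.4  135. ]
 [ 614.9 -181.4  135. ]
 [ 469.  -194.6  135. ]
 [ 440.6  103.3  135. ]] [528.21241518 -39.08756123 135.        ]
[524.70521429  29.00211969  88.03287739] 1450.3593 [529.39934637 -26.33838696 130.18989633]
```

```bash
python3 - <<'E'
from h import *
from scipy.spatial.transform import Rotation as R
for _ in range(2):
    s=manip.sense(); z=R.from_quat(s['ee_rot'],scalar_first=True).as_matrix()[:,2]; print(s['eef_pos'],np.degrees(np.arctan2(z[1],z[0])),s['joints'])
E
```

```text
[509.08744693 259.45657763 440.62415452] -82.74892445944778 [ 2.94162990e-01 -2.25361428e-02  1.54560642e+00 -7.73466125e-04
  1.62013486e+00  1.73836740e+00]
[509.08744693 259.45657763 440.62415452] -82.74892445944778 [ 2.94162990e-01 -2.25361428e-02  1.54560642e+00 -7.73466125e-04
  1.62013486e+00  1.73836740e+00]
```

Call:
play_rows(steps="0.4 -5.7 0 0; 0.4 -5.7 0 0; 0.4 -5.7 0 0; 0.4 -5.7 0 0; 0.5 -5.8 0 0; 0 0 -6 0; 0 0 -6 0; 0 0 0 0")

```text
t: 8.85
eef_pos: [526.5, -27.5, 313.4]
ee_rot: [0.038, -0.048, 0.707, -0.704]
wrist_force: [-0.1, -0.0, 0.0]
gripper_width: 1.002
```

Call:
play_rows(steps="0 0 -5 0; 0 0 -5 0; 0 0 0 0; 0 0 0 0")

```text
t: 9.35
eef_pos: [533.1, -27.6, 225.0]
ee_rot: [-0.046, 0.042, -0.705, 0.706]
wrist_force: [0.3, 0.3, -0.5]
gripper_width: 1.001
```

```bash
python3 - <<'E'
from h import *
from scipy.spatial.transform import Rotation as R
def s():
    s=manip.sense(); z=R.from_quat(s['ee_rot'],scalar_first=True).as_matrix()[:,2]; print(s['eef_pos'],np.degrees(np.arctan2(z[1],z[0])))
s();p,d=snap('top','top4');s();snap('scene','scene4');s()
cv2.imwrite('pics/t4z.png',cv2.resize(p[120:255,200:375],None,fx=4.4,fy=4.4,interpolation=cv2.INTER_CUBIC))
E
```

```text
[533.10557447 -27.58175068 224.99626552] -82.8866819104103
[533.28870811 -27.51385148 225.24629604] -82.87924725209052
[533.11602962 -27.4201486  224.93411527] -82.87566876146589
```

View pics/t4z.png

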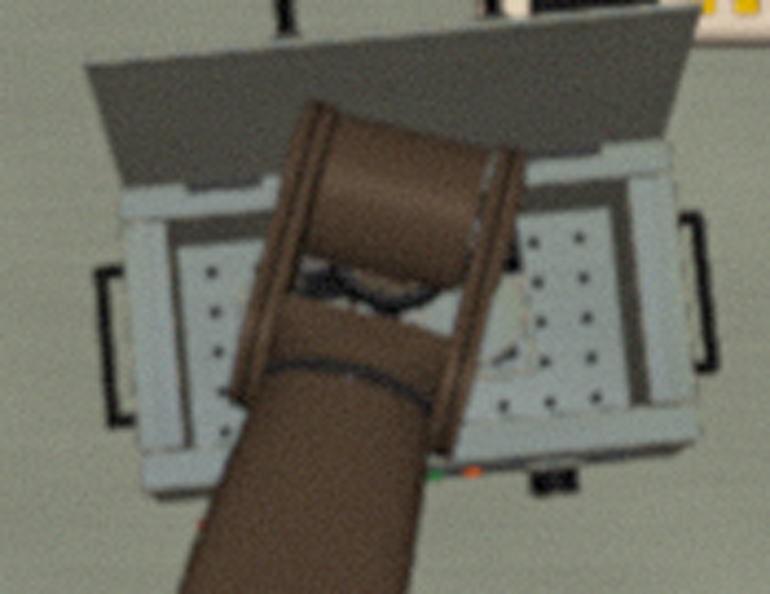

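The wrist reaches toward the lid in this view, so I'll check its forward extent before going lower.

```bash
python3 - <<'E'
from h import *
D=np.load('pics/top4.npy'); p=cv2.imread('pics/top4.png')
f=lambda x,y:((x+.5)/4.4-.5+200,(y+.5)/4.4-.5+120)
P=[]
for Y in range(90,300,12):
  for X in (312,330,360,420,470,500,515):
    u,v=f(X,Y);u,v=int(round(u)),int(round(v)); q=pt('top',u,v,D[v,u])
    if q[2]>300 : P.append(q)
P=np.array(P); print(P[np.argsort(-P[:,0])][:14].round(0))
for X,Y in((150,75),(600,25),(300,55),(640,100),(170,150)):
    u,v=map(lambda t:int(round(t)),f(X,Y)); print(pt('top',u,v,D[v,u]).round(0))
D=np.load('pics/scene4.npy');
E
```

```text
[[577.   6. 494.]
 [575.  15. 501.]
 [572.  -7. 487.]
 [568.   6. 502.]
 [568.  15. 504.]
 [566.   6. 496.]
 [565.  -7. 497.]
 [562.  15. 513.]
 [559. -36. 497.]
 [558.  -7. 503.]
 [557.   6. 504.]
 [556.  15. 511.]
 [552. -75. 499.]
 [552. -83. 501.]]
[641. 112. 302.]
[ 668. -145.  314.]
[650.  26. 315.]
[ 651. -180.  211.]
[621. 110. 197.]
```

There's 55 mm or more of clearance to the lid, so I'll descend to TCP z≈102.

Call:
play_rows(steps="-0.3 0.1 -4 -1; 0 0 -4 0; 0 0 -3 0; 0 0 -1.3 0; 0 0 0 0; 0 0 0 0")

```text
t: 10.2
eef_pos: [529.4, -26.1, 99.5]
ee_rot: [-0.039, 0.037, -0.706, 0.706]
wrist_force: [-0.5, -0.7, 1.2]
gripper_width: 0.994
```

Call:
play_rows(steps="0 0 0 0; 0 0 0 0; 0 0 0 0; 0 0 0 0; 0 0 0 0; 0 0 0 0", hand=0)

```text
t: 10.95
eef_pos: [528.1, -26.1, 97.8]
ee_rot: [-0.038, 0.038, -0.706, 0.706]
wrist_force: [-0.2, -1.9, 3.3]
gripper_width: 0.179
```

Call:
play_rows(steps="0 0 0.3 0; 0 0 0.5 0; 0 0 0.7 0; 0 0 0.8 0; 0 0 0.8 0; 0 0 0.4 0; 0 0 0 0")

```text
t: 11.82
eef_pos: [528.2, -25.8, 133.0]
ee_rot: [-0.038, 0.037, -0.706, 0.706]
wrist_force: [0.4, -0.4, -6.7]
gripper_width: 0.176
```

```bash
python3 - <<'E'
from h import *
p,d=snap('top','top5'); print(manip.sense())
cv2.imwrite('pics/t5z.png',cv2.resize(p[120:255,200:375],None,fx=4.4,fy=4.4,interpolation=cv2.INTER_CUBIC))
E
```

```text
{'t': 11.875, 'joints': array([-2.40857559e-01,  6.98551620e-02,  2.01702880e+00,  1.41785069e-05,
        1.05453809e+00,  1.22306090e+00]), 'joint_vel': array([-2.24479229e-03,  7.50225200e-03,  8.45376454e-03, -1.18305809e-03,
       -7.48704025e-05,  3.63458240e-04]), 'joint_torque': array([ 3.04480665e-03, -3.28232396e+01, -2.98209858e+01,  3.55291195e-03,
       -3.84463475e-02, -1.32008874e-03]), 'eef_pos': array([527.82819805, -25.74588543, 132.48465755]), 'ee_rot': array([-0.03782557,  0.03770759, -0.70608418,  0.70611083]), 'wrist_force': array([-0.37142891, -0.28288603, -6.05036329]), 'moment': array([-0.0081382 ,  0.03796997,  0.01068711]), 'gripper_width': 0.17670834956405362}
```

View pics/t5z.png

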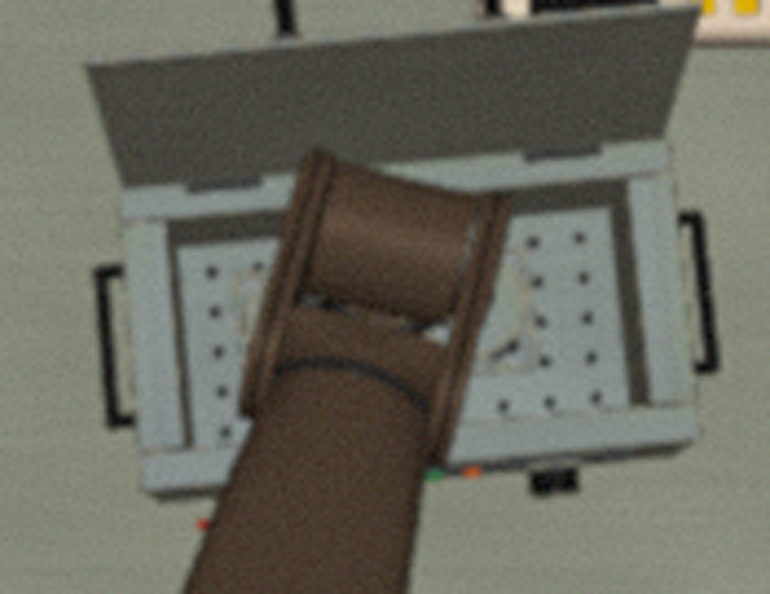

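The measured load is about 6 N (about 0.6 kg), which is the whole rack with both moulds. I'll keep lifting gently.

Call:
play_rows(steps="0 0 0.5 0; 0 0 0.9 0; 0 0 1.2 0; 0 0 1.3 0; 0 0 1.3 0; 0 0 1.3 0; 0 0 1.3 0; 0 0 1.3 0")

```text
t: 12.88
eef_pos: [527.8, -25.7, 224.3]
ee_rot: [-0.038, 0.038, -0.706, 0.706]
wrist_force: [0.5, -0.0, -6.6]
gripper_width: 0.175
```

Call:
play_rows(steps="0 0 1.2 0; 0 0 0.9 0; 0 0 0.5 0; 0 0 0.3 0; 0 0 0 0; 0 0 0 0; 0 0 0 0; 0 0 0 0")

```text
t: 13.88
eef_pos: [527.7, -25.7, 252.1]
ee_rot: [0.038, -0.038, 0.706, -0.706]
wrist_force: [-0.5, 0.1, -6.4]
gripper_width: 0.18
```

```bash
python3 - <<'E'
from h import *
p,d=snap('scene','scene6');q,_=snap('top','top6'); print(manip.sense())
cv2.imwrite('pics/s6z.png',cv2.resize(p[80:285,165:375],None,fx=2.9,fy=2.9,interpolation=cv2.INTER_CUBIC))
cv2.imwrite('pics/t6z.png',cv2.resize(q[120:255,200:375],None,fx=4.4,fy=4.4,interpolation=cv2.INTER_CUBIC))
E
```

```text
{'t': 13.975, 'joints': array([-2.40877476e-01, -5.59183328e-02,  1.91227748e+00,  9.70718423e-06,
        1.28542687e+00,  1.22305847e+00]), 'joint_vel': array([-3.35215924e-05,  3.74830344e-04, -4.73777428e-04, -1.10942153e-03,
        1.06650711e-03,  1.32192820e-03]), 'joint_torque': array([-4.06217396e-04, -3.04833770e+01, -3.28735507e+01,  2.77811872e-03,
       -1.92570261e-02,  1.06380963e-06]), 'eef_pos': array([527.80073224, -25.75055151, 252.26998577]), 'ee_rot': array([ 0.03769744, -0.03782638,  0.70612073, -0.70607477]), 'wrist_force': array([ 0.0109124 ,  0.07643112, -6.7616853 ]), 'moment': array([-0.00013426,  0.024206  ,  0.00087762]), 'gripper_width': 0.1768842325249146}
```

View pics/s6z.png

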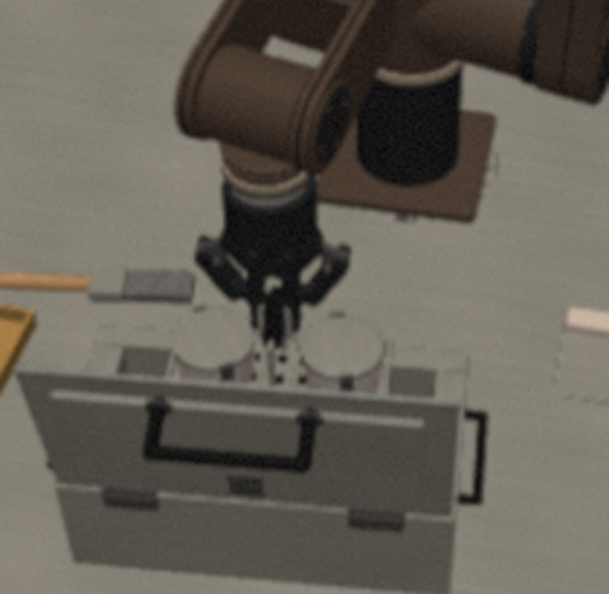

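View pics/t6z.png

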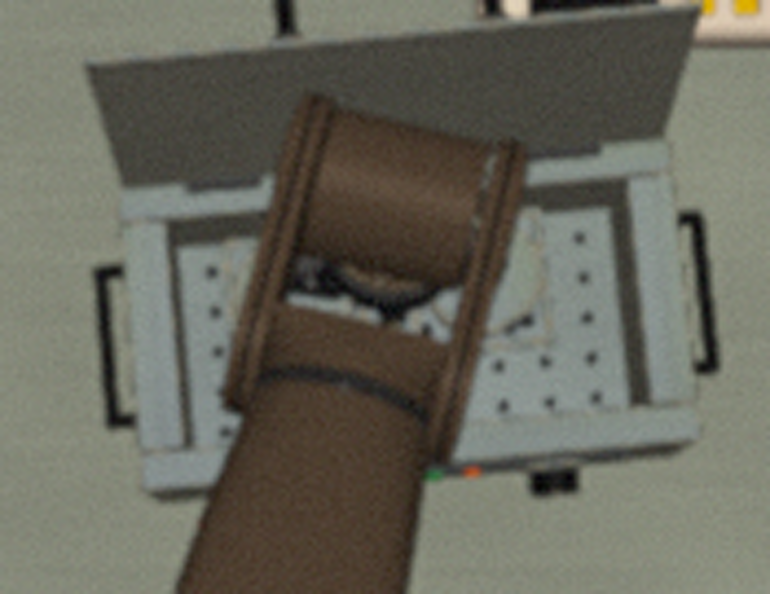

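The rack is up: the mould tops are at (213,337) and (342,345) in the scene zoom, both level and in place, and the lid is still back. A numeric check comes next.

```bash
python3 - <<'E'
from h import *
D=np.load('pics/scene6.npy')
def pl(n,D,pts):
    P=np.array([pt(n,u,v,D[v,u]) for u,v in pts if D[v,u]>0]); c=P.mean(0); n_=np.linalg.svd(P-c)[2][2]; n_*=np.sign(n_[2]) or 1; return c.round(1),n_.round(3),len(P)
R=[]
for cx,cy in((213,337),(342,345)):
    u0,v0=165+cx/2.9,80+cy/2.9
    pts=[(u,v) for u in range(int(u0-8),int(u0+9)) for v in range(int(v0-5),int(v0+6))]
    r=pl('scene',D,pts); R.append(r[0]); print(r)
d=R[1]-R[0]; print(d,np.linalg.norm(d), 'tilt',d[2]/np.linalg.norm(d),(R[0]+R[1])/2)
DT=np.load('pics/top6.npy'); f=lambda x,y:(int(round(x/4.4+200)),int(round(y/4.4+120)))
c,n,k=pl('top',DT,[f(X,Y) for X in range(130,640,14) for Y in range(75,140,6) if not(270<X<540) and abs(Y)<150 and Y>75-(X-130)*.09+5])
print('lid',c,n,'angle',np.pi-np.arccos(abs(n[2])) if n[0]*n[2]>0 else np.arccos(abs(n[2])))
z=lambda x,y:(165+x/2.9,80+y/2.9)
for a in((150,457),(305,467)):
    o,dr=ray('scene',*z(*a)); H=np.array([625.5,-29,137]);ax=np.array([np.cos(.0925),np.sin(.0925),0])
    for s in np.arange(800,1600,1.):
        q=o+dr*s; h=(q-H)@ax; rr=np.hypot(h,q[2]-137)
        if rr<178.4+0: print('bar',q.round(0),np.arctan2(q[2]-137,-h)-.308); break
E
```

```text
(array([540.3, -79.1, 242.5]), array([-0.022, -0.01 ,  1.   ]), 186)
(array([526.3,  31.5, 243.6]), array([-0.099, -0.025,  0.995]), 187)
[-14.  110.6   1.1] 111.48798141503862 tilt 0.009866534365753753 [533.3  -23.8  243.05]
lid [640.   -9.3 231.7] [-0.983 -0.091  0.159] angle 1.411118641979619
bar [716. -78. 293.] 1.765894174309824
bar [703.  42. 294.] 1.7513030697389766
```

```bash
python3 - <<'E'
from h import *
a=cv2.imread('pics/scene0.png').astype(int)
from plant import manip
print(manip.close_job())
E
```

```text
the job is handed in; nothing more can be done
None
```

I folded the lid back to its stop by its bar, lifted the rack by its black grip, and handed the job in while still holding it over the open well, at about 14 s of the 58 s allowed. No verdict was reported.

**Last checks before handing in:**
- **Lid:** the bar's position gives about 1.75–1.77 rad. The plane fitted to the lid's surface gives about 1.73 rad once the sign is read correctly. My script printed 1.41 for that fit because it took the wrong branch.
- **Rack height and place:** its underside is about 48 mm above the rim. The grip is within about 15 mm of the mouth's centre in x and y.
- **Hold:** the load is steady at about 6.5 N, and the fingers stopped at about 15 mm on the 16 mm grip. The tool readings were still.
- **Moulds:** their tops are 111.5 mm apart (112 mm expected) and level with each other to 0.01 rad. One mould's top fitted as tilted 0.10 rad along x and the other 0.02 rad. I put that down to depth noise on a small patch.
- **Bystanders:** I checked these by eye only. The brush, and the parts of the scraper and sheet pan in the zoomed views, looked unmoved. The bowl and bottle were outside those views. The arm felt no unexpected contact.

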